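# Empty the clay dispenser into the tub

## Task

Stand the white tub on the bench under the mouth of the chute. Then turn the dispenser's bayonet plug anticlockwise (seen from above) to its stop and lift it right out, so that all three clay pieces slide into the tub. Put the plug in the empty black tray, leave the tub standing under the chute with the clay in it, and do not disturb the jar, the scale or the bottle.

Things in the scene. Friction and masses are not known exactly. Their poses are not given: they have to be found in the camera images.
- dispenser: Fixed dispenser: open aluminium chute on 2 posts and a base plate (x -55..55, y -10..150, 8 thick; all mm). Origin on the bench below the collar axis, z up. The chute is 56 wide (48 inside), slopes down to the dispenser's -y at 25 degrees, from y = +140 (closed end, walls 235 high) to y = -65 (open mouth). Nothing stands on the bench at y < -10.
- mouth (a point): Middle of the chute floor's edge at its open mouth (dispenser x 0, y -65 mm), 100 mm above the bench; the chute's underside there is 96 mm and the tops of its side walls 138 mm above the bench.
- collar (a point): Centre of the flat top of the round grey bayonet collar that bridges the chute (outer radius 42 mm, top 214 mm above the bench, on the dispenser's z axis). It holds the plug down by its lugs except where they meet the collar's two slots, half a turn apart.
- slot (a point): Top of the steel pointer that marks one slot, 45 mm from the collar's axis; its twin is half a turn round. The slot line lies 1.05 rad (60 degrees) anticlockwise of the dispenser's x axis. Turned anticlockwise the plug meets its stop at 1.08 rad; it lifts out from about 0.95 rad up to the stop.
- catch_point (a point): Point on the bench where the tub's centre should stand: dispenser x 0, y -100 mm, z 0, i.e. 35 mm beyond the mouth. The tub's near rim is then below the mouth, so bring the tub in from beyond, low, its 70 mm high rim passing under the 96 mm high chute.
- plug: Loose bayonet plug, about 150 g. Origin at its stem's lower tip (142 mm above the bench at the start), z up, x along its bar handle. Steel stem 28 mm dia., body 40 mm dia. with lugs at +x and -x, black cap 72 mm dia. (72 to 80 mm above origin), grey bar handle 64 long, 14 wide, top at 110 mm. Starts -0.15 to 0.2 rad from the dispenser's x; turns freely; clear of the collar when raised 75 mm.
- plug_grip (a point): Point on the plug's axis inside the bar handle, 102 mm above the plug's origin, 8 mm below the bar's top: a TCP height at which the fingertips stay just above the cap.
- clay1: Barrel-shaped terracotta clay piece, 36 mm diameter, 32 mm high, 30 g, origin at its centre; the lowest in the chute, leaning against the plug's stem. It slides by itself once the stem is out of its way.
- clay2: The same, second in the row in the chute.
- clay3: The same, uppermost in the row in the chute.
- tub: Round white open plastic tub, about 120 g, outer radius 55 mm at the foot and 60 mm at the rim, 70 mm high, wall 4 mm, floor 5 mm, no handle. Origin at the centre of its underside, z up. It can be pinched by its rim from above; take it on the side that will be away from the chute.
- tub_rim (a point): Centre of the tub's mouth, 70 mm above its underside.
- tray: Fixed empty black open tray, 130 mm (its x) by 190 mm (its y), walls 4 mm thick and 35 mm high, origin at the centre of its underside; the plug goes in it, standing or lying.
- jar: Bystander: closed amber glass jar, 76 mm diameter, 90 mm high, origin at the centre of its underside. The tub and the jar may change places.
- scale: Bystander: flat black pocket scale, 75 x 110 x 20 mm, origin at the centre of its underside.
- bottle: Bystander: white plastic bottle with blue cap, 68 mm diameter, 170 mm high, origin at the centre of its underside.
Mind the look-alikes: they are no part of the job. What is shaped like the plug but pink is not meant. What is shaped like the tub but purple is not meant.

How it is judged:
By the outcome, as a careful person would: the job done as asked, in the order asked, and still so for the second after the job is handed in, with the robot touching nothing.
It also fails if it takes over 61 s, if anything falls off the work surface, if the arm or the gripper's body presses on something with over 40 N, if the wrist force passes 120 N, or if a joint passes its speed limit or range.

## Robot

A 7-joint arm with a two-finger parallel gripper is mounted at the origin on the work surface. World frame = base frame: x ahead of the robot, y to its left, z up, the work surface at z = 0. Lengths are in m, angles in rad, forces in N, time in s.
With the tool pointing down it reaches from about 0.4 to 0.85 m from the base axis. Payload 6.9 kg.
Tool frame: the origin (TCP) lies between the finger pads, 19 mm behind the fingertips; this is the grasp point; z points along the fingers, y is the line along which they close (so a half turn about z gives the same grasp; the last joint's range is limited). The gripper opens to 85 mm and grips with 20 to 120 N. Pads are 22 mm wide; open, the fingers measure 114 mm over their backs; the gripper's body (76 mm by 85 mm) begins 54 mm behind the grasp point. The pads swing forward as they close: fully open they stand 13 mm farther back than shut.
Start: joints at [1.427, 0.507, -0.238, 1.5, 0.126, 1.149, -0.155], TCP at [0.154, -0.606, 0.25] pointing down, gripper open.
Joint ranges: [-3.08, 3.08], [-0.24, 2.05], [-1.43, 1.35], [0, 2.5], [-1.52, 4.66], [0.17, 1.96], [-2.89, 2.89]. Speed limits (rad/s): [2.39, 2.39, 3.14, 3.14, 3.14, 3.14, 3.14].

## Interface

Orientations are given as [roll, pitch, yaw] about the fixed x, y, z axes, in that order (R = Rz(yaw) Ry(pitch) Rx(roll)).
In Python, from station import env gives the robot as it stands.
- The arm moves only by the tool servo_tool, never from a script. Its argument "increments" is text: rows parted by semicolons, each of 4 numbers parted by spaces: the shift along the tool's x, y, z in cm, then the turn about the tool's z in degrees. A call has 1 to 20 rows; each row shifts and turns the commanded pose from where the row before left it, along the tool's axes as they then stand; what a row does not reach is not made up. A row lasts 1/8 s, in which the tool goes at most 62.5 mm and 10.7 degrees, less where a joint would pass 70% of its speed; a pose out of reach is approached as far as the arm can. A call is refused whole if a number of a shift passes 6.25 or a number of a turn 10.7, either way. A call with a gripper value outside its range is refused whole. "jaw" is the finger opening in cm, from 0 to 8.54, set as the call begins (left out, the last holds). The fingers move at their own pace and stop on an object; the grip force is fixed at half the most. Time passes only in rows, so rows that do not move let the fingers close. It gives the time, the measured TCP pose, the force, the opening and the grip force at its end, in the units of the state.
- env.observe(): the state, without advancing time (a new reading comes with each control period).
- env.get_image(name): name is "side" or "top" or "wrist"; returns a dict with "img" (400x640x3 uint8, blue, green, red), "fovy" (degrees; the focal length in pixels is half the picture's height over the tangent of half this angle, whatever the lens; pixels are square), "cx", "cy" (the principal point, pixels), "dist" ([k1, k2, p1, p2, k3] as OpenCV has them; the pictures are not rectified), "R" (3x3) and "t" (3): a world point X has camera coordinates R X + t. Camera axes: x right, y down, z forward; pixel columns grow to the right and rows downward; lengths in m; the calibration is good to about 2 mm. A picture is of the moment at which its call begins. There is no depth.
- env.sign_off(): hands the job in; it is judged then, once.
Trained networks look in the newest picture that a camera, given by its name, has taken for a name from the list of things; names that differ only in an ending like _2 or _b are one class to them, and where a whole thing is asked for, a point or a joint stands for the part that bears it (a point fixed in the world has none). Each returns a list of dicts, best first, with "p" (0 to 1); they miss things now and then, are a little off and sometimes report something else, mostly with a low value. They report only what shows in the picture. A call takes as long as a camera call. They do not tell look-alikes from the thing itself.
- env.spot_in(query, camera): "centre" ([x, y, z] in m, in world coordinates, good to about 4 mm: the middle of the surface that is visible of it).
- env.trace(query, camera): "mask" (400x640 bool, what is visible of it).
- env.tip_of(query, camera): "centre" ([x, y, z] in m, in world coordinates, good to about 4 mm: a listed point, or the origin of a listed thing).
The state is a dict: "clock": time; "qpos": joint angles; "qvel": joint speeds; "joint_efforts": joint torques, N m; "tool_pos": TCP position; "eef_rot": TCP orientation; "contact_force": force on the tool from outside, world axes, zero at the start; "torque": the same for the moment, N m; "width": finger opening in m; "finger_force": force on a finger pad.
Only numpy, scipy, OpenCV 4.12 (cv2) and the standard library are available. Lean on these libraries where they do the work, as an engineer would, in place of code of your own. Each camera call takes 0.05 s, during which the arm holds its last target. There are 200 camera calls.

## Working session

There is one attempt and no reset: what is moved stays moved. The work goes in short steps, Python scripts to look and compute and a tool call to move; the robot and the scene stay as the last step left them, time stands still between calls to the robot, and variables do not carry over. Pictures are saved under pics/ and viewed, at most 10 in all, crops included, and the job is handed in when it is done.

Besides the shell and the picture viewer there is one more tool, called after "Emit:" as name(argument=value, ...) on one line, values as JSON. servo_tool: Moves the arm, as the interface text tells. Its arguments: {"type":"object","properties":{"increments":{"type":"string"},"jaw":{"type":"number"}},"required":["increments"]}

```bash
mkdir -p pics
cat > h.py <<'E'
from station import env
import numpy as np, cv2
def save(n,f):
    d=env.get_image(n); cv2.imwrite('pics/'+f,d['img']); return d
E
python3 - <<'E'
from h import *
a=save('top','t0.png');b=save('side','s0.png')
for c in ('top','side'):
  for q in ('mouth','collar','slot','catch_point','plug','plug_grip','tub','tub_rim','tray','jar','scale','bottle','dispenser'):
    try: print(c,q,[(np.round(r['centre'],3).tolist(),round(r['p'],2)) for r in env.tip_of(q,c)[:3]])
    except Exception as e: print(c,q,e)
print(env.observe())
cv2.imwrite('pics/both.png',cv2.resize(np.vstack([a['img'],b['img']]),(480,600)))
E
```

```text
top mouth [([0.545, 0.111, 0.099], 0.69), ([0.616, 0.259, 0.189], 0.19)]
top collar [([0.573, 0.17, 0.215], 0.78)]
top slot [([0.613, 0.196, 0.215], 0.74), ([0.702, 0.402, 0.0], 0.72)]
top catch_point []
top plug [([0.719, 0.03, 0.001], 0.73), ([0.575, 0.17, 0.14], 0.57), ([0.594, -0.387, -0.002], 0.18)]
top plug_grip [([0.573, 0.17, 0.244], 0.81)]
top tub [([0.601, -0.154, 0.002], 0.97), ([0.593, -0.387, -0.003], 0.69)]
top tub_rim [([0.589, -0.384, 0.071], 0.68), ([0.599, -0.153, 0.068], 0.64)]
top tray [([0.407, 0.248, -0.002], 0.89)]
top jar [([0.466, -0.241, 0.003], 0.92)]
top scale [([0.759, -0.186, 0.0], 0.64)]
top bottle [([0.7, 0.404, -0.002], 0.77)]
top dispenser [([0.577, 0.17, 0.001], 0.92)]
side mouth [([0.548, 0.113, 0.1], 0.75)]
side collar [([0.576, 0.17, 0.211], 0.71), ([0.593, -0.382, 0.073], 0.24)]
side slot [([0.612, 0.197, 0.212], 0.68)]
side catch_point []
side plug [([0.578, 0.169, 0.143], 0.92), ([0.723, 0.031, -0.002], 0.59)]
side plug_grip [([0.721, 0.03, 0.105], 0.68), ([0.572, 0.169, 0.239], 0.6)]
side tub [([0.587, -0.384, 0.003], 0.97), ([0.604, -0.149, 
[... 367 characters left out ...]
[ 1.42647271,  0.50748931, -0.23758279,  1.50022899,  0.12568549,
        1.14891589, -0.15480046]), 'qvel': array([-2.79244572e-03, -5.24150496e-05,  1.07951592e-03, -6.55028224e-04,
       -5.95483601e-04, -9.14639992e-04, -3.67676398e-04]), 'joint_efforts': array([-4.74080935e-04, -6.20358038e+01, -2.18476474e+00, -2.49956363e+01,
        1.39802802e-02,  2.13148698e-03, -1.47081170e-05]), 'tool_pos': array([ 0.15448246, -0.60557552,  0.24997099]), 'eef_rot': array([-3.14152663e+00, -7.93966128e-06,  2.49781758e-01]), 'contact_force': array([ 0.58425821,  0.55386805, -0.77032237]), 'torque': array([ 0.03419515, -0.03435937, -0.01649852]), 'finger_force': 0.0, 'width': 0.08518324289375045}
```

View pics/t0.png

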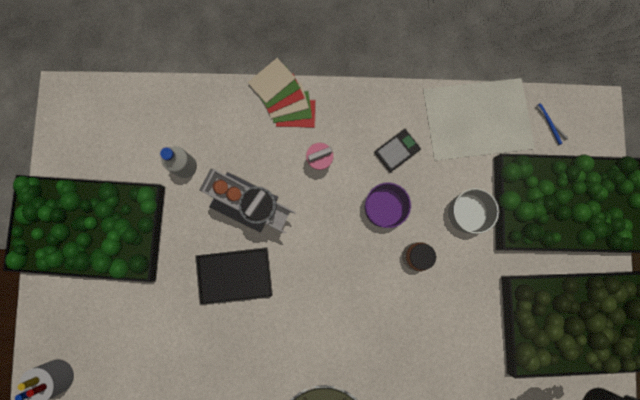

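View pics/s0.png

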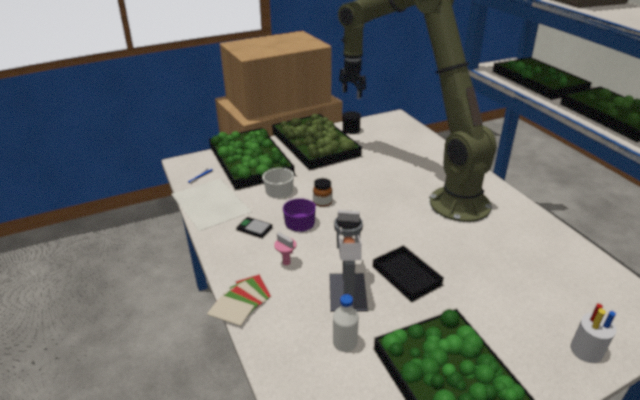

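Top view: the white tub is at px (475,212), tight against the seedling tray, and the purple look-alike is at (388,205). The real plug is in the dispenser at (257,203), the pink one is at (320,155), and the chute mouth is at about (285,225). The side view agrees. I'll grip the tub on its free side, towards the robot.

Emit:
servo_tool(increments="0 0 0 -9.3;0 0 0 -9.3;0 0 0 -9.3;0 0 0 -9.3;0 0 0 -9.3;0 0 0 -9.3;3 2.3 0 0;3.57 2.76 0 0;3.57 2.76 0 0;3.57 2.76 0 0;3.57 2.76 0 0;3.57 2.76 0 0;3.57 2.76 0 0;3.57 2.76 0 0;3.57 2.76 0 0;3.57 2.76 0 0;0 0 0 0", jaw=4.5)

```text
clock: 3.52
tool_pos: [0.5327, -0.3635, 0.2499]
eef_rot: [3.14, -0.003, 1.23]
contact_force: [-0.2, 0.1, -0.3]
width: 0.0448
finger_force: 0.0
```

```bash
cat >> h.py <<'E'
def plan(x,y,z,yaw):
    "shift in current tool axes (cm), and turn about tool z (deg)"
    o=env.observe(); p=o['tool_pos']; w=o['eef_rot'][2]; d=np.array([x,y,z])-p
    t=-((np.degrees(yaw-w)+180)%360-180)
    f=lambda w: np.round(100*np.array([np.cos(w)*d[0]+np.sin(w)*d[1],np.sin(w)*d[0]-np.cos(w)*d[1],-d[2]]),2)
    print('clock',round(o['clock'],2),'pos',p.round(4),'rpy',np.degrees(o['eef_rot']).round(1),'q',o['qpos'].round(2),'F',o['contact_force'].round(1))
    print('now axes',f(w),'turn',round(t,1),'axes after turn',f(yaw))
E
python3 - <<'E'
from h import *
d=save('wrist','w1.png')
d2=save('top','t1.png')
for c in ('wrist','top','side'):
  for q in ('tub','tub_rim'): 
    if c=='side': env.get_image('side')
    print(c,q,[(np.round(r['centre'],3).tolist(),round(r['p'],2)) for r in env.tip_of(q,c)[:3]])
plan(0.537,-0.3656,0.05,np.radians(70))
E
```

```text
wrist tub [([0.591, -0.38, -0.001], 0.84)]
wrist tub_rim [([0.587, -0.381, 0.066], 0.89)]
top tub [([0.6, -0.153, -0.001], 0.77), ([0.591, -0.388, 0.001], 0.65), ([0.573, 0.167, 0.139], 0.27)]
top tub_rim [([0.589, -0.383, 0.07], 0.58), ([0.602, -0.154, 0.069], 0.58)]
side tub [([0.604, -0.149, -0.003], 0.93), ([0.589, -0.382, -0.0], 0.64)]
side tub_rim [([0.59, -0.381, 0.068], 0.84), ([0.597, -0.147, 0.071], 0.6)]
clock 4.03 pos [ 0.5287 -0.3682  0.2501] rpy [180.   0.  70.] q [ 0.87  0.57 -0.52  1.44  0.29  1.21 -0.03] F [ 0.  -0.9  0. ]
now axes [ 0.53  0.7  20.01] turn 0.0 axes after turn [ 0.53  0.69 20.01]
```

View pics/w1.png

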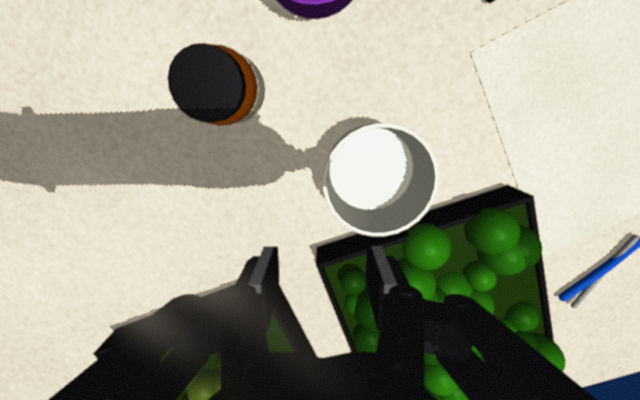

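Wrist view: the white tub's rim is at about (380,180), free on the left where I will pinch it. The seedling tray is to its lower right and the jar at (212,83) is well clear. Centre about (0.590, -0.383).

Emit:
servo_tool(increments="0.39 0.3 0 0;0.38 0.3 0 0;0 0 4 0;0 0 4 0;0 0 4 0;0 0 3 0;0 0 2 0;0 0 2 0;0 0 1 0;0 0 0 0;0 0 0 0")

```text
clock: 5.4
tool_pos: [0.5381, -0.3625, 0.0508]
eef_rot: [3.14, 0.0, 1.224]
contact_force: [-0.7, 0.5, -0.5]
width: 0.0452
finger_force: 0.0
```

Emit:
servo_tool(increments="0 0 0 0;0 0 0 0;0 0 0 0;0 0 0 0;0 0 0 0", jaw=0)

```text
clock: 6.02
tool_pos: [0.5386, -0.3644, 0.0527]
eef_rot: [3.137, 0.002, 1.222]
contact_force: [-3.7, 0.1, 13.8]
width: 0.0056
finger_force: 55.1
```

Run:
```python
from h import *
env.get_image('wrist')
print([(np.round(r['centre'],3).tolist(),round(r['p'],2)) for r in env.tip_of('tub_rim','wrist')[:3]])
o=env.observe();print(o['width'],o['finger_force'])
plan(0.537,-0.3656,0.05,np.radians(70))
```

```text
[([0.59, -0.381, 0.069], 0.6)]
0.005886442647265745 55.099082118831575
clock 6.12 pos [ 0.5386 -0.3644  0.0527] rpy [1.797e+02 1.000e-01 7.000e+01] q [ 0.81  0.77 -0.43  1.65  0.42  0.81 -0.16] F [-4.1 -1.  13.2]
now axes [-0.17 -0.11  0.27] turn 0.0 axes after turn [-0.17 -0.11  0.27]
```

Emit:
servo_tool(increments="0 0 -1 0;0 0 -2 0;0 0 -4 0;0 0 -4 0;0 0 -4 0;0 0 0 -9;0 0 0 -10;0 0 0 -10;0 0 0 -10;0 0 0 -10;0 0 0 -10;0 0 0 -10;0 0 0 -10;0 0 0 -5.5;0 0 0 0")

```text
clock: 8.0
tool_pos: [0.537, -0.3623, 0.1997]
eef_rot: [3.141, -0.001, 2.698]
contact_force: [1.0, 0.3, -1.2]
width: 0.0055
finger_force: 60.1
```

Run:
```python
from h import *
R={}
for k in range(4):
  for c in ('top','side'):
    d=env.get_image(c)
    if k==0 and c=='side': cv2.imwrite('pics/s2.png',d['img'])
    for q,near in (('mouth',(.546,.112)),('collar',(.575,.17)),('slot',(.612,.196)),('plug_grip',(.573,.17)),('dispenser',(.576,.17))):
      for r in env.tip_of(q,c):
        if np.hypot(*(np.array(r['centre'])[:2]-near))<.02: R.setdefault(q,[]).append(r['centre'])
    if k==0: print(c,[np.round(r['centre'],3) for r in env.tip_of('tub_rim',c)])
for q,v in R.items(): print(q,len(v),np.mean(v,0).round(4),np.std(v,0).round(4))
o=np.mean(R['collar']+R['dispenser'],0)[:2]
m=np.mean(R['mouth'],0)[:2]-o; s=np.mean(R['slot'],0)[:2]-o
print(o,np.hypot(*m),np.hypot(*s),np.degrees(np.arctan2(*m[::-1]))+90,np.degrees(np.arctan2(*s[::-1]))-60)
ob=env.observe();print(ob['width'],ob['finger_force'])
plan(0.46,-0.07,0.2,np.radians(154.5))
```

```text
top [array([ 0.56 , -0.31 ,  0.217]), array([ 0.598, -0.154,  0.068]), array([0.574, 0.175, 0.215])]
side [array([ 0.597, -0.146,  0.073]), array([ 0.561, -0.31 ,  0.214])]
mouth 8 [0.549  0.1126 0.0992] [0.0019 0.0025 0.0014]
collar 10 [0.5748 0.1722 0.2095] [0.0016 0.0012 0.0253]
slot 8 [0.6124 0.1959 0.2122] [0.0017 0.0016 0.0015]
plug_grip 8 [0.5737 0.1719 0.2446] [0.0014 0.0019 0.0022]
dispenser 9 [0.5747 0.1707 0.0256] [0.0023 0.0008 0.067 ]
[0.57472105 0.17151053] 0.06428081097248053 0.04485595387932931 -23.58666720376158 -27.081185985585968
0.004932570064380745 60.108328464630176
clock 10.5 pos [ 0.5375 -0.3624  0.2   ] rpy [180.   -0.  154.6] q [ 1.04  0.7  -0.89  1.5   0.57  1.21  1.19] F [ 0.3  0.3 -0.8]
now axes [19.53 23.09 -0.  ] turn 0.1 axes after turn [19.58 23.05 -0.  ]
```

Emit:
servo_tool(increments="2.19 2.4 0 0;2.75 3.02 0 0;2.75 3.02 0 0;2.75 3.02 0 0;2.75 3.02 0 0;2.75 3.02 0 0;2.2 2.4 0 0;1.1 1.2 0 0;0 0 3 0;0 0 3 0;0 0 3 0;0 0 3 0;0 0 1.5 0;0 0 0 0;0 0 0 0")

```text
clock: 12.38
tool_pos: [0.4548, -0.0893, 0.0658]
eef_rot: [3.141, 0.001, 2.698]
contact_force: [0.6, 0.0, -1.1]
width: 0.0052
finger_force: 60.1
```

Run:
```python
from h import *
plan(0.509,0.029,0.057,np.radians(155))
for k in range(2):
  for c in ('top','side'):
    env.get_image(c); print(c,[np.round(r['centre'],3) for r in env.tip_of('tub_rim',c)],[np.round(r['centre'],3) for r in env.tip_of('tub',c)])
```

```text
clock 12.38 pos [ 0.4548 -0.0893  0.0658] rpy [1.800e+02 1.000e-01 1.546e+02] q [ 0.66  0.62 -0.78  2.14  0.72  0.66  0.5 ] F [ 0.6  0.  -1.1]
now axes [ 0.18 13.01  0.88] turn -0.4 axes after turn [ 0.09 13.01  0.88]
top [array([ 0.476, -0.037,  0.084]), array([ 0.598, -0.158,  0.069])] [array([ 0.478, -0.045,  0.009]), array([ 0.468, -0.241,  0.004]), array([ 0.598, -0.151, -0.   ])]
side [array([ 0.599, -0.147,  0.072]), array([ 0.477, -0.037,  0.082])] [array([ 0.476, -0.04 ,  0.007]), array([ 0.601, -0.149, -0.002])]
top [array([ 0.598, -0.156,  0.068]), array([ 0.474, -0.039,  0.083])] [array([ 0.601, -0.154,  0.   ]), array([ 0.476, -0.046,  0.011]), array([0.616, 0.256, 0.19 ])]
side [array([ 0.596, -0.149,  0.071]), array([ 0.476, -0.037,  0.078])] [array([ 0.476, -0.039,  0.008]), array([0.61 , 0.195, 0.212]), array([ 0.602, -0.148, -0.003])]
```

Emit:
servo_tool(increments="0 0 0.6 0;0 1.5 0 0;0.1 2.5 0 0;0 2.5 0 0;0 2.5 0 0;0 2.2 0 0;0 1.5 0 0;0 0.5 0 0;0 0 0 0;0 0 0.3 0;0 0 0.2 0;0 0 0 0;0 0 0 0")

```text
clock: 14.6
tool_pos: [0.5096, 0.0284, 0.0547]
eef_rot: [-3.139, 0.001, 2.696]
contact_force: [-4.0, -6.8, 13.3]
width: 0.0053
finger_force: 68.9
```

Run:
```python
from h import *
plan(0.509,0.029,0.057,np.radians(155))
for k in range(2):
  for c in ('top','side'):
    save(c,f'{c}3{k}.png'); print(c,[np.round(r['centre'],3) for r in env.tip_of('tub_rim',c)],[np.round(r['centre'],3) for r in env.tip_of('tub',c)])
a=cv2.imread('pics/top30.png')[140:310,160:420];b=cv2.imread('pics/side30.png')[180:320,250:450]
cv2.imwrite('pics/c3.png',np.vstack([cv2.resize(a,(480,314),interpolation=2),cv2.resize(b,(480,280),interpolation=2)]))
```

```text
clock 14.6 pos [0.5096 0.0284 0.0547] rpy [-1.799e+02  1.000e-01  1.545e+02] q [ 0.37  0.68 -0.74  2.03  0.72  0.71  0.29] F [-4.  -6.8 13.3]
now axes [ 0.08  0.03 -0.23] turn -0.5 axes after turn [ 0.08  0.03 -0.23]
top [array([ 0.599, -0.153,  0.068]), array([0.532, 0.083, 0.074]), array([0.534, 0.072, 0.002])] [array([0.532, 0.073, 0.   ]), array([ 0.601, -0.156,  0.001])]
side [array([0.532, 0.083, 0.07 ]), array([ 0.596, -0.146,  0.07 ])] [array([0.528, 0.079, 0.002]), array([ 0.602, -0.15 , -0.005])]
top [array([0.531, 0.082, 0.074]), array([ 0.598, -0.152,  0.068]), array([ 0.405,  0.248, -0.   ]), array([ 0.578,  0.169, -0.001])] [array([0.533, 0.074, 0.001]), array([ 0.601, -0.151,  0.002]), array([ 0.759, -0.184,  0.001])]
side [array([0.532, 0.082, 0.071]), array([ 0.596, -0.148,  0.069])] [array([ 0.602, -0.15 , -0.001]), array([0.53 , 0.079, 0.   ]), array([0.575, 0.171, 0.005])]
```

View pics/c3.png

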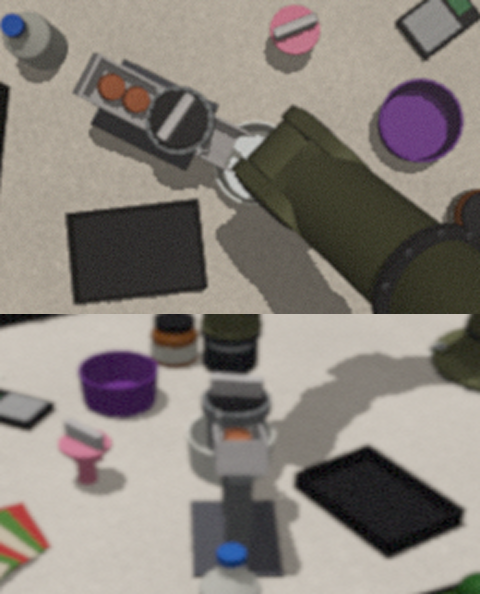

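Top view: the tub is under the chute mouth and the gripper is on its far side. In the crop the plug bar runs from (160,140) to (193,95), and the clay is still up in the chute. Now I'll release, retreat upwards and measure the bar.

Emit:
servo_tool(increments="0 0 0 0;0 0 0 0;0 0 0 0", jaw=3.5)

```text
clock: 15.58
tool_pos: [0.5097, 0.0303, 0.0538]
eef_rot: [-3.142, -0.0, 2.698]
contact_force: [-0.9, -0.3, -0.4]
width: 0.0346
finger_force: 0.0
```

Emit:
servo_tool(increments="0 0 -1 0;0 0 -3 0;0 -0.5 -4 0;0 -1 -4 0;0 0 -5 0;0 0 -5 0;0 0 -5 0;0 0 0 0")

```text
clock: 16.58
tool_pos: [0.5046, 0.0181, 0.328]
eef_rot: [3.138, 0.006, 2.699]
contact_force: [-0.1, 0.2, -0.1]
width: 0.0351
finger_force: 0.0
```

Run:
```python
from h import *
def undist(d,pts):
    f=200/np.tan(np.radians(d['fovy'])/2); K=np.array([[f,0,d['cx']],[0,f,d['cy']],[0,0,1.]])
    return cv2.undistortPoints(np.array(pts,float).reshape(-1,1,2),K,np.array(d['dist'],float))[:,0]
def toz(d,pts,z):
    n=undist(d,pts); R=np.array(d['R']);t=np.array(d['t']); C=-R.T@t
    r=np.c_[n,np.ones(len(n))]@R; return C+r*((z-C[2])/r[:,2])[:,None]
for c in ('top','side'):
    d=save(c,c+'4.png')
    print(c,[np.round(r['centre'],3) for r in env.tip_of('tub_rim',c)],[np.round(r['centre'],3) for r in env.tip_of('tub',c)],[np.round(r['centre'],3) for r in env.tip_of('plug_grip',c)])
    if c=='top':
        im=d['img']; g=cv2.cvtColor(im,6).astype(int)
        # disc of the cap around projected plug axis
        X=np.array([.5745,.1715,.25]); f=200/np.tan(np.radians(d['fovy'])/2)
        K=np.array([[f,0,d['cx']],[0,f,d['cy']],[0,0,1.]])
        pc=cv2.projectPoints(X[None],cv2.Rodrigues(np.array(d['R']))[0],np.array(d['t'],float),K,np.array(d['dist'],float))[0].ravel(); print(pc)
        yy,xx=np.mgrid[:400,:640]; m=(np.hypot(xx-pc[0],yy-pc[1])<14)
        thr=(g[m].max()+g[m].min())/2; s=(m&(g>thr)).astype(np.uint8)
        n,l,st,ce=cv2.connectedComponentsWithStats(s); k=1+np.argmax(st[1:,4]); print(st[k],thr)
        p=np.argwhere(l==k)[:,::-1]; w=toz(d,p,.252)[:,:2]; cen=w.mean(0); U=np.linalg.svd(w-cen)[2][0]
        a=(w-cen)@U; b=(w-cen)@[-U[1],U[0]]
        print('bar',cen,np.degrees(np.arctan2(U[1],U[0])),np.ptp(a),np.ptp(b))
plan(0.5745,.1715,.32,np.radians(155))
d=save('wrist','w4.png')
a=cv2.imread('pics/top4.png')[150:270,190:330]
cv2.imwrite('pics/c4.png',np.hstack([cv2.resize(a,(467,400),interpolation=2),cv2.resize(d['img'],(320,200))[np.r_[0:200,0:200]]]))
```

```text
top [array([0.529, 0.08 , 0.073])] [array([0.532, 0.076, 0.   ]), array([ 0.469, -0.239,  0.004]), array([0.618, 0.259, 0.192])] [array([0.574, 0.172, 0.246]), array([0.724, 0.026, 0.101]), array([0.579, 0.169, 0.003])]
[254.45733668 201.87681949]
[245 190  20  25 165] 102.5
bar [0.57320767 0.17037428] 147.0114146224089 0.0608360064585424 0.01318506395000681
side [array([ 0.598, -0.15 ,  0.073]), array([0.536, 0.079, 0.071]), array([0.577, 0.173, 0.143])] [array([ 0.531,  0.076, -0.002]), array([ 0.597, -0.15 , -0.002]), array([0.549, 0.112, 0.101])] [array([0.573, 0.171, 0.243])]
clock 16.98 pos [0.503  0.0168 0.3232] rpy [-1.800e+02 -1.000e-01  1.546e+02] q [ 0.62  0.38 -1.01  1.68  0.33  1.28  0.67] F [ 0.3  0.3 -0.5]
now axes [ 0.17 17.04  0.32] turn -0.4 axes after turn [ 0.06 17.04  0.32]
```

View pics/c4.png

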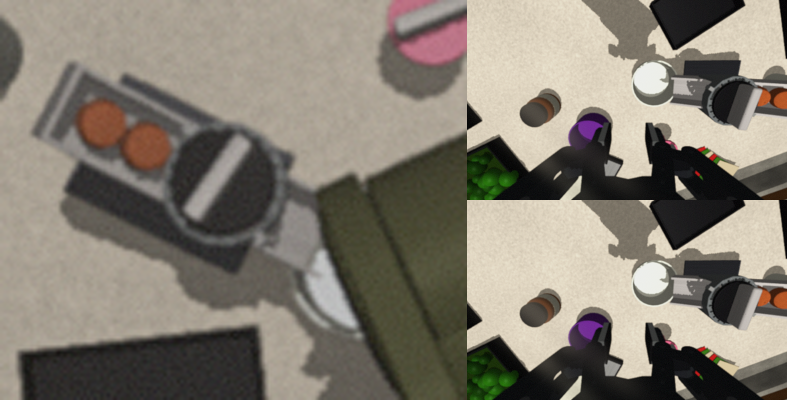

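The white tub stands under the mouth with the chute's tip over its near rim. The bar in the crop runs from (190,215) to (245,140), which is world yaw 147°, and it measures 61 x 13 mm, close to the 64 x 14 given.

Emit:
servo_tool(increments="0 0 0 3.8;0 0 0 3.8;0.4 2.8 0 0;0.4 2.8 0 0;0.4 2.8 0 0;0.4 2.8 0 0;0.4 2.8 0 0;0.4 2.3 0 0;0.07 0.5 0 0;0 0 0 0;0 0 2 0;0 0 1.5 0;0 0 0 0;0 0 0 0", jaw=5)

```text
clock: 18.77
tool_pos: [0.5743, 0.171, 0.2895]
eef_rot: [3.141, 0.0, 2.565]
contact_force: [0.1, -0.3, -0.0]
width: 0.0499
finger_force: 0.0
```

Run:
```python
from h import *
save('wrist','w5.png')
print([np.round(r['centre'],3) for r in env.tip_of('plug_grip','wrist')])
plan(0.5738,.1713,.246,np.radians(147))
```

```text
[array([0.573, 0.17 , 0.246]), array([0.719, 0.028, 0.1  ])]
clock 18.88 pos [0.5743 0.1713 0.2897] rpy [179.9   0.  147. ] q [ 0.2   0.55 -0.91  1.5   0.44  1.31  0.24] F [ 0.2  1.2 -0.2]
now axes [ 0.04 -0.03  4.37] turn 0.0 axes after turn [ 0.04 -0.03  4.37]
```

View pics/w5.png

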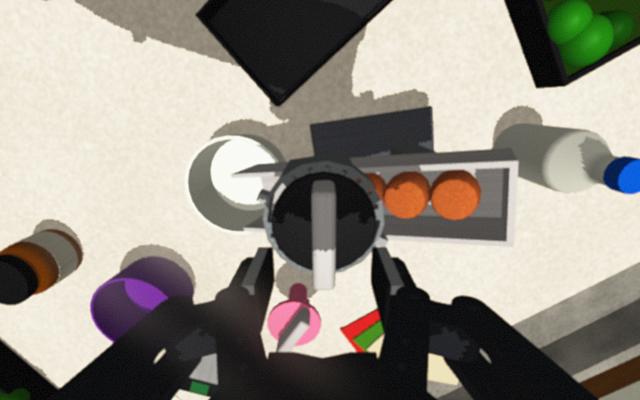

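Wrist view: the bar at (323,235) is centred between the fingers and square to them, and the tub at (235,183) is well placed. I'll go down and close.

Emit:
servo_tool(increments="0 0 1.5 0;0 0 1.5 0;0 0 1 0;0 0 0.35 0;0 0 0 0;0 0 0 0")

```text
clock: 19.62
tool_pos: [0.5743, 0.1714, 0.2459]
eef_rot: [3.141, 0.0, 2.566]
contact_force: [0.9, 0.1, -0.1]
width: 0.05
finger_force: 0.0
```

Emit:
servo_tool(increments="0 0 0 0;0 0 0 0;0 0 0 0;0 0 0 0;0 0 0 0", jaw=0)

```text
clock: 20.25
tool_pos: [0.5743, 0.1714, 0.2459]
eef_rot: [3.141, 0.0, 2.566]
contact_force: [-0.3, -0.5, 4.5]
width: 0.013
finger_force: 59.5
```

Emit:
servo_tool(increments="0 0 0 -6;0 0 0 -8;0 0 0 -8;0 0 0 -8;0 0 0 -8;0 0 0 -8;0 0 0 -8;0 0 0 -6;0 0 0 -4;0 0 0 0")

```text
clock: 21.5
tool_pos: [0.5745, 0.1714, 0.246]
eef_rot: [3.141, 0.001, -2.599]
contact_force: [0.7, -1.1, 6.7]
width: 0.0129
finger_force: 59.7
```

Run:
```python
from h import *
o=env.observe();print(o['torque'],o['width'])
plan(0.5743,.1713,.246,np.radians(217))
```

```text
[-0.18310085 -0.01704765  0.1458451 ] 0.012919787302433795
clock 21.5 pos [0.5745 0.1714 0.246 ] rpy [ 1.800e+02  1.000e-01 -1.489e+02] q [ 0.32  0.69 -1.19  1.57  0.66  1.33  1.16] F [ 0.7 -1.1  6.7]
now axes [ 0.02  0.   -0.  ] turn -5.9 axes after turn [ 0.02  0.01 -0.  ]
```

Emit:
servo_tool(increments="0 0 0 -2;0 0 0 -2;0 0 0 -1;0 0 0 0")

```text
clock: 22.0
tool_pos: [0.5745, 0.1713, 0.246]
eef_rot: [-3.141, 0.001, -2.513]
contact_force: [0.3, -1.0, 5.2]
width: 0.0132
finger_force: 59.7
```

Run:
```python
from h import *
o=env.observe();print(o['torque'],o['width'])
plan(0.5743,.1713,.246,np.radians(217))
```

```text
[-0.16292156  0.02981246 -0.03114934] 0.013222659491241854
clock 22.0 pos [0.5745 0.1713 0.246 ] rpy [-1.80e+02  1.00e-01 -1.44e+02] q [ 0.33  0.7  -1.21  1.57  0.67  1.34  1.23] F [ 0.3 -1.   5.2]
now axes [ 0.02  0.01 -0.  ] turn -1.0 axes after turn [ 0.02  0.01 -0.  ]
```

Emit:
servo_tool(increments="0 0 0 -1.5;0 0 0 -1.5;0 0 0 0")

```text
clock: 22.38
tool_pos: [0.5748, 0.1711, 0.2459]
eef_rot: [-3.141, 0.001, -2.463]
contact_force: [0.2, -0.2, 5.8]
width: 0.0129
finger_force: 61.3
```

Run:
```python
from h import *
o=env.observe();print(o['torque'],o['width'])
plan(0.5743,.1713,.246,np.radians(217))
```

```text
[-0.07609052 -0.06079017 -0.99543469] 0.012870494381228927
clock 22.38 pos [0.5748 0.1711 0.2459] rpy [-1.800e+02  1.000e-01 -1.411e+02] q [ 0.33  0.71 -1.23  1.57  0.68  1.35  1.27] F [ 0.2 -0.2  5.8]
now axes [ 0.02  0.05 -0.01] turn 1.9 axes after turn [ 0.03  0.05 -0.01]
```

The yaw torque jumped to -1 Nm, so the stop is met. I'll ease off a little and lift.

Emit:
servo_tool(increments="0 0 0 1.5;0 0 -0.5 0;0 0 -1 0;0 0 -1.5 0;0 0 0 0")

```text
clock: 23.0
tool_pos: [0.5744, 0.1721, 0.2773]
eef_rot: [-3.141, 0.003, -2.486]
contact_force: [0.4, 1.2, -1.6]
width: 0.0131
finger_force: 59.0
```

Run:
```python
from h import *
o=env.observe();print(o['torque'],o['width'])
plan(0.5743,.1713,.336,np.radians(217))
env.get_image('side');print([(np.round(r['centre'],3),round(r['p'],2)) for r in env.tip_of('plug','side')])
```

```text
[ 0.05224057 -0.00256598 -0.01292342] 0.01311916268325307
clock 23.0 pos [0.5744 0.1721 0.2773] rpy [-1.800e+02  1.000e-01 -1.425e+02] q [ 0.33  0.68 -1.24  1.52  0.65  1.4   1.28] F [ 0.4  1.2 -1.6]
now axes [ 0.06 -0.06 -5.87] turn 0.5 axes after turn [ 0.05 -0.06 -5.87]
[(array([0.722, 0.028, 0.001]), 0.8), (array([0.575, 0.172, 0.174]), 0.66)]
```

Emit:
servo_tool(increments="0 0 -2 0;0 0 -2 0;0 0 -2 0;0 0 -1 0;0 0 0 0")

```text
clock: 23.72
tool_pos: [0.5741, 0.1714, 0.3456]
eef_rot: [-3.141, 0.001, -2.487]
contact_force: [-0.2, -0.2, -1.3]
width: 0.0133
finger_force: 59.0
```

Run:
```python
from h import *
plan(0.405,.247,.345,np.radians(217))
for c in ('top','side'):
  save(c,c+'6.png')
  for q in ('plug','tray','clay1'): print(c,q,[(np.round(r['centre'],3),round(r['p'],2)) for r in env.tip_of(q,c)])
a=cv2.imread('pics/top6.png')[140:310,160:420];b=cv2.imread('pics/side6.png')[180:320,250:450]
cv2.imwrite('pics/c6.png',np.vstack([cv2.resize(a,(480,314),interpolation=2),cv2.resize(b,(480,280),interpolation=2)]))
```

```text
clock 23.73 pos [0.5741 0.1714 0.3456] rpy [-180.     0.  -142.5] q [ 0.33  0.63 -1.26  1.39  0.6   1.53  1.34] F [-0.2 -0.2 -1.3]
now axes [ 8.81 16.29  0.06] turn 0.5 axes after turn [ 8.96 16.21  0.06]
top plug [(array([0.724, 0.029, 0.001]), 0.86), (array([ 0.76 , -0.186, -0.   ]), 0.26)]
top tray [(array([ 0.405,  0.248, -0.001]), 0.96)]
top clay1 []
side plug [(array([0.577, 0.172, 0.243]), 0.74), (array([ 0.723,  0.029, -0.   ]), 0.71), (array([0.574, 0.17 , 0.002]), 0.6)]
side tray [(array([0.406, 0.244, 0.   ]), 0.56)]
side clay1 [(array([ 0.759, -0.186, -0.   ]), 0.72), (array([ 0.699,  0.402, -0.   ]), 0.53), (array([0.534, 0.064, 0.065]), 0.36)]
```

View pics/c6.png

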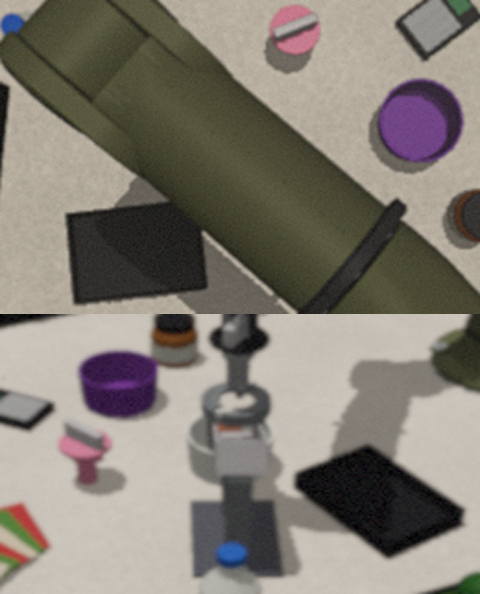

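Side view: the plug hangs free above the collar, with its stem tip at about (237,390) in the crop. I'll carry it to the tray, turning it back on the way to unload the joints.

Emit:
servo_tool(increments="0 0 -1 8;0 0 -0.5 10;0 0 0 10;0 0 0 10;0 0 0 10;0 0 0 10;0 0 0 2;0 0 0 0")

```text
clock: 25.12
tool_pos: [0.5741, 0.1713, 0.3605]
eef_rot: [-3.141, 0.0, 2.752]
contact_force: [-0.0, 0.5, -1.2]
width: 0.0127
finger_force: 59.0
```

Run:
```python
from h import *
plan(0.405,.247,.112,np.radians(157.5))
```

```text
clock 25.12 pos [0.5741 0.1713 0.3605] rpy [-180.     0.   157.7] q [ 0.23  0.52 -0.98  1.36  0.43  1.48  0.45] F [-0.   0.5 -1.2]
now axes [18.51  0.58 24.85] turn 0.2 axes after turn [18.52  0.52 24.85]
```

Emit:
servo_tool(increments="1.5 0.05 0 0;3 0.1 0 0;3 0.1 0 0;3 0.1 0 0;3 0.1 0 0;3 0.1 0 0;2 0.05 0 0;0 0 0 0;0 0 3 0;0 0 4 0;0 0 4 0;0 0 4 0;0 0 4 0;0 0 3 0;0 0 0 0;0 0 0 0")

```text
clock: 27.12
tool_pos: [0.4063, 0.2479, 0.1413]
eef_rot: [3.141, 0.0, 2.749]
contact_force: [1.0, 0.5, -1.2]
width: 0.0127
finger_force: 58.9
```

Run:
```python
from h import *
plan(0.405,.247,.110,np.radians(157.5))
for c in ('top','side'):
  save(c,c+'7.png')
  for q in ('plug','tray','clay1'): print(c,q,[(np.round(r['centre'],3),round(r['p'],2)) for r in env.tip_of(q,c)])
```

```text
clock 27.12 pos [0.4063 0.2479 0.1413] rpy [179.9   0.  157.5] q [ 0.01  0.53 -0.9   2.03  0.56  0.85 -0.03] F [ 1.   0.5 -1.2]
now axes [ 0.08 -0.14  3.13] turn -0.0 axes after turn [ 0.08 -0.14  3.13]
top plug [(array([0.408, 0.248, 0.037]), 0.68), (array([0.723, 0.03 , 0.   ]), 0.62)]
top tray [(array([ 0.404,  0.248, -0.002]), 0.7)]
top clay1 [(array([0.536, 0.084, 0.021]), 0.7), (array([0.531, 0.042, 0.046]), 0.67), (array([0.519, 0.056, 0.024]), 0.6), (array([ 0.699,  0.403, -0.003]), 0.52)]
side plug [(array([0.723, 0.029, 0.001]), 0.88), (array([0.404, 0.247, 0.038]), 0.6), (array([0.406, 0.245, 0.001]), 0.43)]
side tray [(array([ 0.402,  0.246, -0.002]), 0.92), (array([0.575, 0.17 , 0.21 ]), 0.65), (array([0.534, 0.08 , 0.072]), 0.53)]
side clay1 [(array([0.536, 0.042, 0.049]), 0.45)]
```

Emit:
servo_tool(increments="0 0 1 0;0 0 1 0;0 0 0.6 0;0 0 0.3 0;0 0 0.2 0;0 0 0 0;0 0 0 0")

```text
clock: 28.4
tool_pos: [0.4056, 0.2476, 0.1097]
eef_rot: [3.141, 0.0, 2.749]
contact_force: [-0.0, -0.4, -1.4]
width: 0.0127
finger_force: 59.0
```

Emit:
servo_tool(increments="0 0 0.2 0;0 0 0.2 0;0 0 0.1 0;0 0 0 0")

```text
clock: 28.9
tool_pos: [0.4061, 0.2483, 0.1077]
eef_rot: [3.14, 0.005, 2.749]
contact_force: [-6.5, -6.8, 43.2]
width: 0.013
finger_force: 65.6
```

Emit:
servo_tool(increments="0 0 -0.3 0;0 0 0 0;0 0 0 0")

```text
clock: 29.28
tool_pos: [0.4058, 0.2477, 0.1078]
eef_rot: [3.141, 0.001, 2.749]
contact_force: [-0.8, -1.3, 9.7]
width: 0.0128
finger_force: 60.4
```

Emit:
servo_tool(increments="0 0 0 0;0 0 0 0;0 0 0 0", jaw=4)

```text
clock: 29.65
tool_pos: [0.4054, 0.2475, 0.1073]
eef_rot: [-3.141, -0.0, 2.749]
contact_force: [0.1, -0.2, 0.6]
width: 0.0401
finger_force: 0.0
```

Emit:
servo_tool(increments="0 0 -0.5 0;0 0 -2 0;0 0 -4 0;0 0 -5 0;0 0 -5 0;0 0 -4 0;-2 -3 0 0;-2 -4 0 0;-2 -5 0 0;-2 -5 0 0;0 -3 0 0;0 0 0 0")

```text
clock: 31.15
tool_pos: [0.4022, 0.0299, 0.3125]
eef_rot: [-3.14, -0.0, 2.744]
contact_force: [0.8, 0.4, 0.2]
width: 0.0399
finger_force: 0.0
```

Run:
```python
from h import *
for c in ('top','side'):
  save(c,c+'8.png')
  for q in ('plug','tub','jar','scale','bottle','clay1'): print(c,q,[(np.round(r['centre'],3),round(r['p'],2)) for r in env.tip_of(q,c)])
plan(0.4,.2,.3,0)
a=cv2.imread('pics/top8.png')[140:310,160:420];b=cv2.imread('pics/side8.png')[180:320,250:450]
cv2.imwrite('pics/c8.png',np.vstack([cv2.resize(a,(480,314),interpolation=2),cv2.resize(b,(480,280),interpolation=2)]))
```

```text
top plug [(array([0.405, 0.246, 0.004]), 0.9), (array([0.726, 0.031, 0.001]), 0.69)]
top tub [(array([ 0.53 ,  0.072, -0.002]), 0.7), (array([ 0.601, -0.154, -0.001]), 0.62), (array([0.406, 0.246, 0.002]), 0.39)]
top jar [(array([ 0.466, -0.239,  0.003]), 0.91), (array([0.611, 0.196, 0.212]), 0.48)]
top scale [(array([ 0.758, -0.185,  0.002]), 0.91), (array([0.407, 0.246, 0.005]), 0.73)]
top bottle [(array([ 0.7  ,  0.403, -0.001]), 0.97), (array([ 0.576,  0.172, -0.002]), 0.46)]
top clay1 [(array([0.529, 0.039, 0.046]), 0.75), (array([ 0.402,  0.248, -0.002]), 0.54), (array([0.534, 0.085, 0.019]), 0.53), (array([0.517, 0.054, 0.025]), 0.38), (array([ 0.466, -0.238,  0.004]), 0.34)]
side plug [(array([ 0.722,  0.027, -0.   ]), 0.97), (array([0.404, 0.248, 0.006]), 0.94)]
side tub [(array([ 0.599, -0.152, -0.002]), 0.9), (array([ 0.531,  0.078, -0.003]), 0.67), (array([0.552, 0.116, 0.098]), 0.57)]
side jar [(array([0.698, 0.398, 0.002]), 0.73), (array([ 0.469, -0.238,  0.005]), 0.64)]
side scale [(array([ 0.759, -0.188,  0.   ]), 0.71)]
side bottle [(array([ 0.7  ,  0.398, -0.   ]), 0.82)]
side clay1 [(array([0.539, 0.045, 0.054]), 0.43), (array([0.548, 0.113, 0.102]), 0.22)]
clock 31.85 pos [0.4029 0.0323 0.3125] rpy [180.   -0.  157.5] q [ 0.78  0.19 -1.1   1.91  0.18  1.15  0.79] F [0.1 0.3 0.9]
now axes [ 6.68 15.39  1.25] turn 157.5 axes after turn [ -0.29 -16.77   1.25]
```

View pics/c8.png

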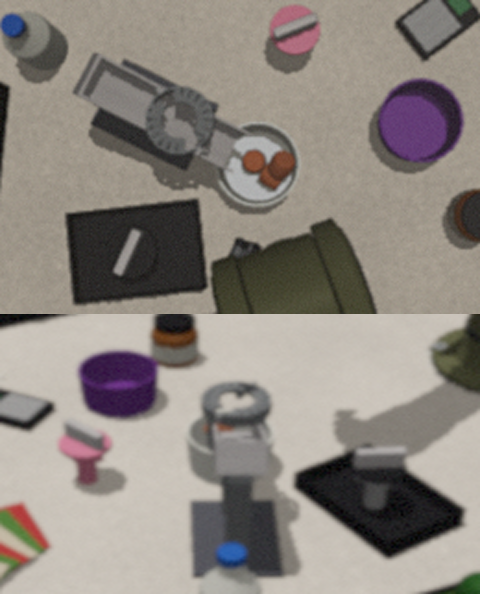

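The picture shows all three clay pieces in the tub at (270,165), the chute empty, the plug upright in the tray at (130,250), and the bystanders where they were. I'm handing in.

```bash
python3 -c "
from h import *
print(env.sign_off())"
```

```text
the job is handed in; nothing more can be done
None
```

The job is handed in at about 32 s: all three clay pieces are in the white tub under the chute, the plug stands in the black tray, and the jar, scale and bottle were not moved.

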